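# Lids back on the storage jars

## Robot

A 6-joint arm with a two-finger parallel gripper is mounted at the origin on a cart in front of the work surface, level with it; the furniture and walls round the work are solid. World frame = base frame: x ahead of the robot, y to its left, z up, the work surface at z = 0. Lengths are in mm, angles in rad, forces in N, time in s.
With the tool pointing down it reaches from about 350 to 925 mm from the base axis. Payload 6.4 kg.
Tool frame: the origin (TCP) lies on the centre line of the jaws, within the pads' length; the fingertips stand 14 mm ahead of it and the grasp point (between the pads) lies 5 mm behind it; z points along the fingers, y is the direction in which the jaws open and shut (so a half turn about z gives the same grasp; the last joint's range is limited). The gripper opens to 94 mm and grips with 3 to 60 N. Pads are 16 mm wide; open, the fingers measure 119 mm over their backs; the gripper's body (75 mm by 177 mm) begins 78 mm behind the grasp point.
Start: joints at [-1.43, 0.245, 1.558, -0, 1.339, -0.174], TCP at [201.262, -618.068, 219.455] pointing down, gripper open.
Joint ranges: [-3.13, 3.13], [-1.02, 2.26], [0.13, 2.54], [-0.95, 4.09], [0.21, 2.88], [-2.74, 2.74]. Speed limits (rad/s): [2.57, 2.57, 3.14, 3.14, 3.14, 3.14].

## Interface

Orientations are given as a 3x3 rotation matrix whose columns are the frame's x, y, z axes.
In Python, from plant import manip gives the robot as it stands.
- The arm moves only by the shell command python3 -m pendant 'ROWS' [FORCE]. ROWS is a JSON object of lists of equal length, an entry for each row: "travel": the shift along the world's x, y, z in m, a list of three; "turn": the turn about the world's z in degrees; "fingers": the gripper command: -1 is shut, 1 is fully open, values between are in proportion. A call has 1 to 12 rows; each row is the pose to reach, as a shift and turn from the pose measured when the call began; what a row does not reach only later rows make up. A row lasts 1/12 s, in which the tool goes at most 41.7 mm and 7.16 degrees, less where a joint would pass 70% of its speed; a pose out of reach is approached as far as the arm can. A call with a gripper value outside its range is refused whole. The fingers move at their own pace and stop on an object; FORCE is the grip in N (left out, the last holds). Time passes only in rows, so rows that repeat a pose let the fingers close. It gives the time, the measured TCP pose, the force and the opening at its end, in the units of the state.
- manip.observe(): the state, without advancing time (a new reading comes with each control period).
- manip.grab_frame(name): name is "scene" or "side" or "wrist"; returns a dict with "img" (420x560x3 uint8, red, green, blue), "camera_matrix" (3x3 intrinsics, pixels), "xyz" and "rotation" of the camera in the world; the wrist camera has in their place "mount" (4x4, takes a point from camera to tool coordinates, whose origin is the TCP and whose axes are the flange's). Camera axes: x right, y down, z forward; pixel columns grow to the right and rows downward; lengths in mm; the calibration is good to about 2 mm. A picture is of the moment at which its call begins: read the wrist's pose just before it. There is no depth.
- manip.hand_in(): hands the job in, once; it reports no verdict.
Trained networks look in a picture, given as the dict that the camera call returned (one of the last four; its "shot" number tells which), for a name from the list of things; names that differ only in an ending like _2 or _b are one class to them, and where a whole thing is asked for, a point or a joint stands for the part that bears it (a point fixed in the world has none). Each returns a list of dicts, best first, with "conf" (0 to 1); they miss things now and then, are a little off and sometimes report something else, mostly with a low value. They report only what shows in the picture. A call takes as long as a camera call. They do not tell look-alikes from the thing itself.
- manip.find_in(picture, query): "rect" ([centre column, centre row, width, height] in pixels, round what is visible of it).
- manip.silhouettes(picture, query): "mask" (420x560 bool, what is visible of it) and "rect" ([centre column, centre row, width, height] in pixels, round what is visible of it).
- manip.pinpoint(picture, query): "xy" ([column, row] in pixels: a listed point, or the origin of a listed thing).
The state is a dict: "clock": time; "joints": joint angles; "joint_velocities": joint speeds; "joint_efforts": joint torques, N m; "position": TCP position; "orientation": TCP orientation; "contact_force": force on the tool from outside, world axes, zero at the start; "ft_torque": the same for the moment, N m; "finger_gap": finger opening in mm.
Only numpy, scipy, OpenCV 4.12 (cv2) and the standard library are available. Lean on these libraries where they do the work, as an engineer would, in place of code of your own. Each camera call takes 0.05 s, during which the arm holds its last target. There are 200 camera calls.

## Task

The four white storage jars have dried after washing: close each one with its own oak lid, the lid that matches the jar in shape and size, plug down in the mouth and sitting flat on the rim all round. Set the lids down gently rather than dropping them, leave the jars standing where they are, and leave the mug and the pepper mill alone.

Things in the scene. Friction and masses are not known exactly. Their poses are not given: they have to be found in the camera images.
- large_jar: Open, empty white stoneware storage jar, round (108 mm across), the largest of the three round ones, 122 mm high, wall 5 mm, so its mouth is 98 mm across. Loose, about 0.8 kg. Origin: centre of its underside; z up.
- large_lid: Oak lid of the large jar, plug down: plate 112 mm across, 9 mm thick, over a paler plug 12 mm deep, tapering from 90 mm at the plate to 78 mm at its foot; knob on top 24 mm across, 26 mm high. About 150 g. Origin: centre of the plug's foot; plate top at z = 21 mm, grip top at 47 mm. Seated (plate on the rim) its origin is 110 mm above the jar's.
- medium_jar: Open, empty white stoneware storage jar, round (88 mm across), the middle of the three round ones, 106 mm high, wall 5 mm, so its mouth is 78 mm across. Loose, about 0.6 kg. Origin: centre of its underside; z up.
- medium_lid: Oak lid of the medium jar, plug down: plate 92 mm across, 9 mm thick, over a paler plug 12 mm deep, tapering from 70 mm at the plate to 58 mm at its foot; knob on top 24 mm across, 26 mm high. About 110 g. Origin: centre of the plug's foot; plate top at z = 21 mm, grip top at 47 mm. Seated (plate on the rim) its origin is 94 mm above the jar's.
- small_jar: Open, empty white stoneware storage jar, round (70 mm across), the smallest of the three round ones, 88 mm high, wall 5 mm, so its mouth is 60 mm across. Loose, about 0.42 kg. Origin: centre of its underside; z up.
- small_lid: Oak lid of the small jar, plug down: plate 74 mm across, 9 mm thick, over a paler plug 12 mm deep, tapering from 52 mm at the plate to 40 mm at its foot; knob on top 24 mm across, 26 mm high. About 80 g. Origin: centre of the plug's foot; plate top at z = 21 mm, grip top at 47 mm. Seated (plate on the rim) its origin is 76 mm above the jar's.
- square_jar: Open, empty white stoneware storage jar, rounded-square (84 x 84 mm), 112 mm high, wall 5 mm, so its mouth is 74 mm square. Loose, about 0.7 kg. Origin: centre of its underside; z up; x and y square to its sides (a quarter turn makes no difference to the fit).
- square_lid: Oak lid of the square jar, plug down: plate 88 mm square, 9 mm thick, over a paler plug 12 mm deep, tapering from 66 mm at the plate to 54 mm at its foot; bar grip on top, 56 mm along x, 18 mm along y, 26 mm high. About 130 g. Origin: centre of the plug's foot; plate top at z = 21 mm, grip top at 47 mm. Seated (plate on the rim) its origin is 100 mm above the jar's.
- mug: Bystander: mug with dark blue and white stripes, 86 mm across, 90 mm high, left of the work. Origin: under the middle of mug and handle.
- pepper_mill: Bystander: turned wooden pepper mill, 58 mm across, 170 mm high, right of the work. Origin: centre of its underside.
There are look-alikes about, which are no part of the job. What is shaped like the large_lid but purple is not meant.

How it is judged (in metres and radians):
At the end, for the whole second after the job is handed in: Each of the four lids is seated on its own jar: lid centred within 8 mm, at seated height within 3 mm, level within 0.06 rad, released and at rest; every jar upright within 0.06 rad and less than 50 mm from where it stood; mug and pepper mill upright and less than 30 mm from where they stood (horizontal distance between large_lid and large_jar below 0.008 m and z of large_lid in the frame of large_jar between 0.107 and 0.113 m and angle between each of large_lid, large_jar, medium_lid, medium_jar, small_lid, small_jar, square_lid, square_jar's own z axis and vertical below 0.06 rad and distance of each of large_jar, medium_jar, small_jar, square_jar from where it was at the start of the episode below 0.05 m and linear speed of each of large_lid, large_jar, medium_lid, medium_jar, small_lid, small_jar, square_lid, square_jar below 0.02 m/s and contact force between the fingers and large_lid below 0.05 N and horizontal distance between medium_lid and medium_jar below 0.008 m and z of medium_lid in the frame of medium_jar between 0.091 and 0.097 m and contact force between the fingers and medium_lid below 0.05 N and horizontal distance between small_lid and small_jar below 0.008 m and z of small_lid in the frame of small_jar between 0.073 and 0.079 m and contact force between the fingers and small_lid below 0.05 N and horizontal distance between square_lid and square_jar below 0.008 m and z of square_lid in the frame of square_jar between 0.097 and 0.103 m and contact force between the fingers and square_lid below 0.05 N and distance of each of mug, pepper_mill from where it was at the start of the episode below 0.03 m and angle between each of mug, pepper_mill's own z axis and vertical below 0.1 rad); the robot touches nothing.
It fails at once if a lid is dropped (falls free by more than about 2 cm) ((linear speed of large_lid above 0.65 m/s and contact force between the fingers and large_lid below 0.01 N) or (linear speed of medium_lid above 0.65 m/s and contact force between the fingers and medium_lid below 0.01 N) or (linear speed of small_lid above 0.65 m/s and contact force between the fingers and small_lid below 0.01 N) or (linear speed of square_lid above 0.65 m/s and contact force between the fingers and square_lid below 0.01 N)).
It fails at once if a jar is tipped up (angle between any of large_jar, medium_jar, small_jar, square_jar's own z axis and vertical above 0.35 rad).
It fails at once if the mug or the pepper mill is knocked over (angle between any of mug, pepper_mill's own z axis and vertical above 0.5 rad).
It also fails if it takes over 106 s, if anything falls off the work surface, if the arm or the gripper's body presses on something with over 40 N, if the wrist force passes 120 N, or if a joint passes its speed limit or range.

## Working session

There is one attempt and no reset: what is moved stays moved. The work goes in short steps, Python scripts to look and compute and a shell command to move; the robot and the scene stay as the last step left them, time stands still between calls to the robot, and variables do not carry over. Pictures are saved under pics/ and viewed, about 12 in all and at most 16, crops included, and the job is handed in when it is done.

```bash
mkdir -p pics; ls; cat > h.py <<'E'
import numpy as np, cv2
from plant import manip
def cam(p,st=None):
    K=np.array(p["camera_matrix"])
    if "mount" in p:
        st=st or manip.observe(); T=np.eye(4);T[:3,:3]=st["orientation"];T[:3,3]=st["position"]
        C=T@np.array(p["mount"]); return K,C[:3,:3],C[:3,3]
    return K,np.array(p["rotation"]),np.array(p["xyz"])
def toplane(p,uv,z,st=None):
    K,R,t=cam(p,st); d=R@np.linalg.solve(K,[uv[0],uv[1],1]); return t+d*(z-t[2])/d[2]
def proj(p,X,st=None):
    K,R,t=cam(p,st); v=K@(R.T@(np.array(X)-t)); return v[:2]/v[2]
def save(p,n,crop=None,s=1):
    im=p["img"][:,:,::-1]
    if crop: im=im[crop[1]:crop[3],crop[0]:crop[2]]
    cv2.imwrite("pics/"+n,cv2.resize(im,None,fx=s,fy=s,interpolation=cv2.INTER_CUBIC))
E
python3 - <<'E'
from h import *
s=manip.observe();print(s)
H={"jar":0,"lid":0,"mug":0,"pep":0}
ims=[]
for c in("scene","side"):
    p=manip.grab_frame(c);ims.append(p["img"]);print(c,p["xyz"],np.round(p["rotation"],3).tolist(),p["camera_matrix"])
    for q in"large_jar large_lid medium_jar medium_lid small_jar small_lid square_jar square_lid mug pepper_mill".split():
        for r in manip.pinpoint(p,q):
            if r["conf"]>.2: print(c,q,round(r["conf"],2),np.round(r["xy"]),np.round(toplane(p,r["xy"],0)[:2]))
    save(p,c+".png",None,1.4)
E
```

```text
pics
{'clock': 0.0, 'joints': array([-1.43004880e+00,  2.45833854e-01,  1.55897670e+00, -7.69069746e-06,
        1.33869053e+00, -1.74098419e-01]), 'joint_velocities': array([-1.72278167e-03,  4.38230448e-05, -2.25239520e-03, -3.68135705e-04,
       -7.36085703e-04,  3.60989006e-04]), 'joint_efforts': array([-7.40432333e-04, -4.15828049e+01, -3.14601803e+01,  6.84804772e-02,
        3.33131163e-02, -1.33560211e-04]), 'position': array([ 201.21014782, -617.48232218,  218.35274366]), 'orientation': array([[ 9.50843589e-01,  3.09671428e-01, -2.75130516e-04],
       [ 3.09671382e-01, -9.50841769e-01,  1.88850284e-03],
       [ 3.23209785e-04, -1.88087086e-03, -9.99998179e-01]]), 'contact_force': array([-0.13892447,  0.20636741,  0.88198469]), 'ft_torque': array([-0.01257809,  0.03274623,  0.00614558]), 'finger_gap': 94.2783844185046}
scene [1654.90205449 -575.14562938  863.57894803] [[0.43, 0.475, -0.767], [0.903, -0.213, 0.374], [0.014, -0.854, -0.521]] [[500.71121812   0.         287.15863973]
 [  0.         500.71121812 205.55849476]
 [  0.           0.           1.        ]]
scene la
[... 574 characters left out ...]
95.]
side [-393.51961084  472.85269429  894.07355095] [[-0.453, -0.608, 0.652], [-0.891, 0.293, -0.346], [0.019, -0.738, -0.675]] [[397.37961996   0.         280.46006279]
 [  0.         397.37961996 209.28408084]
 [  0.           0.           1.        ]]
side large_jar 0.58 [210. 194.] [647. 201.]
side large_lid 0.85 [204. 298.] [245. 357.]
side large_lid 0.73 [233. 231.] [447. 195.]
side medium_jar 0.76 [248. 189.] [615.  69.]
side small_jar 0.66 [286. 178.] [614. -82.]
side small_lid 0.65 [266. 220.] [443.  82.]
side square_jar 0.6 [320. 170.] [ 600. -216.]
side square_jar 0.56 [354. 153.] [ 638. -395.]
side mug 0.36 [270. 222.] [433.  73.]
side pepper_mill 0.61 [352. 155.] [ 630. -382.]
```

View pics/scene.png

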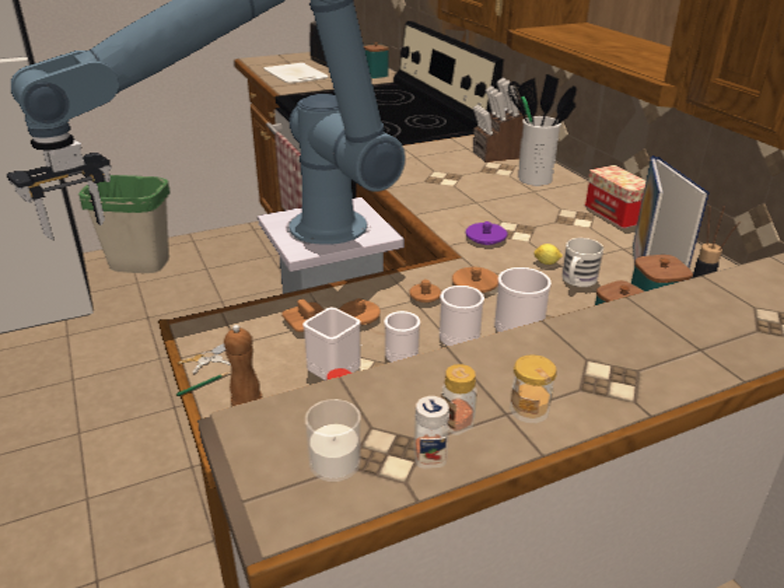

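View pics/side.png

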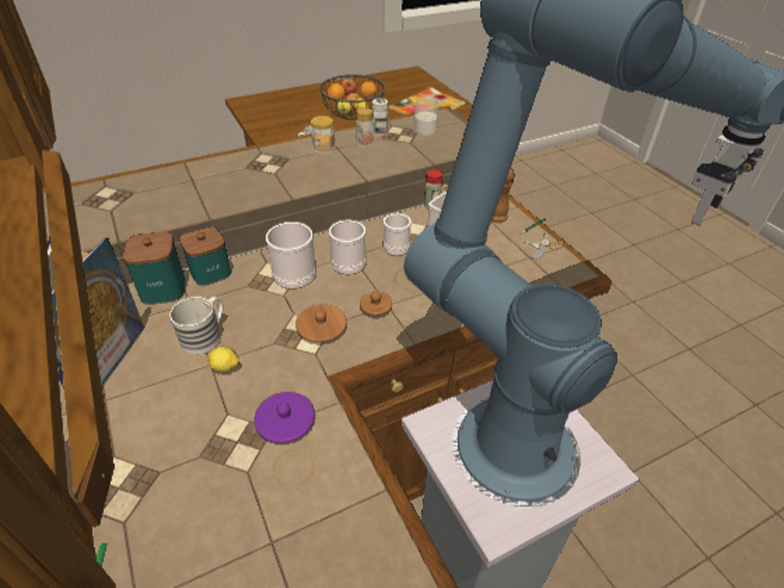

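Large-lid candidates in scene pixels are oak (337,202), purple (347,168) and the oak-topped green canisters (~473,190). I choose the oak one at (337,202), which the wrist view will check.

```bash
python3 -m pendant '{"travel":[[0.02,0.035,0.02],[0.04,0.07,0.04],[0.06,0.105,0.06],[0.08,0.14,0.08],[0.10,0.175,0.10],[0.12,0.21,0.12],[0.14,0.245,0.13],[0.16,0.285,0.14],[0.18,0.325,0.14],[0.2,0.365,0.15],[0.22,0.4,0.15],[0.22,0.4,0.15]],"turn":[0,0,0,0,0,0,0,0,0,0,0,0],"fingers":[-0.1,-0.1,-0.1,-0.1,-0.1,-0.1,-0.1,-0.1,-0.1,-0.1,-0.1,-0.1]}'
cat > look.py <<'E'
from h import *
import sys
st=manip.observe();p=manip.grab_frame("wrist")
print(np.round(st["position"],1),"camera",np.round(cam(p,st)[2]), "yaw",np.degrees(np.arctan2(st["orientation"][1][0],st["orientation"][0][0])).round(1))
Z=dict(large_jar=122,medium_jar=106,small_jar=88,square_jar=112)
for q in"large_jar large_lid medium_jar medium_lid small_jar small_lid square_jar square_lid".split():
    o=[]
    for r in manip.silhouettes(p,q)[:3]:
        if r["conf"]<.25: continue
        c,w,a=cv2.minAreaRect(np.argwhere(r["mask"])[:,::-1].astype(np.float32))
        o.append((round(r["conf"],2),"sil",np.round(r["rect"]).tolist(),np.round(toplane(p,r["rect"][:2],Z.get(q,16),st)[:2]).tolist()))
    for r in manip.pinpoint(p,q)[:3]:
        if r["conf"]>.25:o.append((round(r["conf"],2),"pt",np.round(r["xy"]).tolist(),np.round(toplane(p,r["xy"],0,st)[:2]).tolist()))
    print(q,*o,sep="\n   ")
save(p,sys.argv[1],None,1.4)
E
python3 look.py w1.png
```

```text
clock: 2.1
position: [422.3, -215.3, 370.6]
orientation: [[0.95, 0.311, 0.002], [0.311, -0.95, -0.001], [0.002, 0.001, -1.0]]
contact_force: [0.7, -0.2, -0.2]
finger_gap: 42.6
[ 422.3 -215.3  370.6] camera [ 484. -193.  535.] yaw 18.1
large_jar
large_lid
   (0.74, 'sil', [24.0, 70.0, 42.0, 82.0], [448.0, 185.0])
   (0.78, 'pt', [17.0, 73.0], [439.0, 206.0])
medium_jar
   (0.83, 'sil', [132.0, 6.0, 45.0, 11.0], [563.0, 10.0])
medium_lid
   (0.69, 'sil', [210.0, 127.0, 64.0, 62.0], [454.0, -94.0])
   (0.65, 'pt', [211.0, 128.0], [451.0, -93.0])
small_jar
   (0.73, 'sil', [224.0, 17.0, 56.0, 34.0], [588.0, -89.0])
   (0.89, 'pt', [229.0, 10.0], [620.0, -72.0])
small_lid
   (0.88, 'sil', [100.0, 99.0, 52.0, 54.0], [442.0, 72.0])
   (0.7, 'pt', [104.0, 100.0], [442.0, 74.0])
square_jar
   (0.64, 'sil', [324.0, 41.0, 76.0, 82.0], [595.0, -213.0])
   (0.76, 'pt', [316.0, 56.0], [601.0, -214.0])
   (0.53, 'pt', [17.0, 73.0], [439.0, 206.0])
square_lid
   (0.75, 'sil', [275.0, 168.0, 60.0, 62.0], [425.0, -206.0])
   (0.79, 'pt', [277.0, 170.0], [421.0, -211.0])
```

View pics/w1.png

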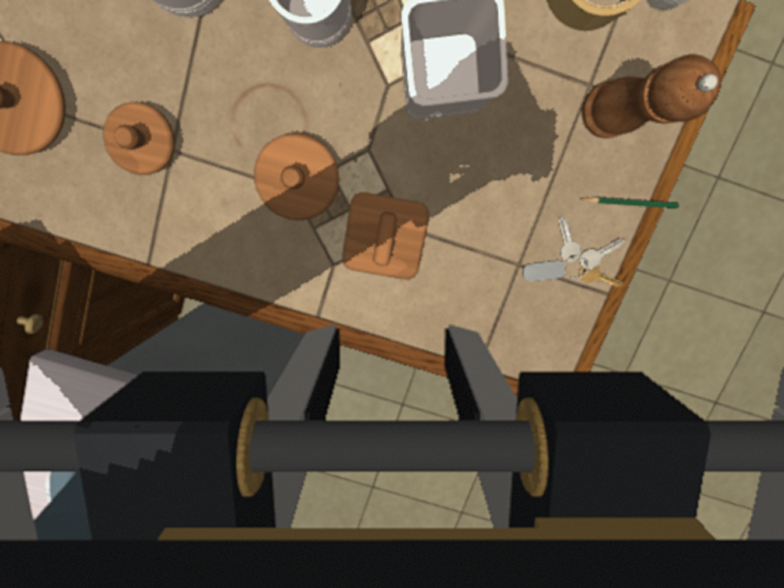

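Wrist view: the four oak lids sit in a row, with pixels large (24,70), small (100,99), medium (210,127) and square (275,168, bar nearly vertical). Jars are behind at the top. Next I work out the square lid's yaw and refine.

```bash
cat > yaw.py <<'E'
from h import *
def worldrect(p,mask,z,st):
    c,_=cv2.findContours(mask.astype(np.uint8),cv2.RETR_EXTERNAL,cv2.CHAIN_APPROX_NONE);c=max(c,key=len)[:,0]
    P=np.array([toplane(p,x,z,st)[:2] for x in c],np.float32)
    ctr,wh,a=cv2.minAreaRect(P); return np.round(ctr,1),np.round(wh,1),round((a+45)%90-45,1)
E
python3 - <<'E'
from yaw import *
st=manip.observe();p=manip.grab_frame("wrist")
for q,z in(("square_lid",19),("square_jar",112),("small_lid",19),("medium_lid",19),("large_lid",19)):
    r=manip.silhouettes(p,q)[0];print(q,worldrect(p,r["mask"],z,st))
# bar top: edges in crop
save(p,"c1.png",(235,125,315,210),6)
K=lambda u,v,z:np.round(toplane(p,(u,v),z,st)[:2],1)
for uv in((275,169),):print(K(*uv,47))
E
```

```text
square_lid (array([ 424.4, -205.5]), array([86.9, 87.3]), 7.5)
square_jar (array([ 592. , -212.9]), array([90. , 88.9]), 21.2)
small_lid (array([442.4,  72.7]), array([71.4, 72.3]), 18.0)
medium_lid (array([455.3, -95.7]), array([89.9, 90.9]), 43.9)
large_lid (array([442.3, 181.5]), array([110.5,  62.8]), 7.1)
[ 425.8 -208.4]
```

View pics/c1.png

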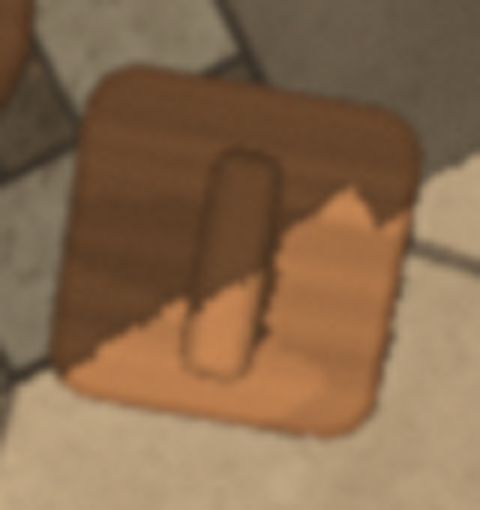

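```bash
python3 -m pendant '{"travel":[[0.002,0.009,-0.04],[0.002,0.009,-0.08],[0.002,0.009,-0.12],[0.002,0.009,-0.16],[0.002,0.009,-0.2],[0.002,0.009,-0.24],[0.002,0.009,-0.27],[0.002,0.009,-0.295],[0.002,0.009,-0.315],[0.002,0.009,-0.328],[0.002,0.009,-0.331],[0.002,0.009,-0.331]],"turn":[-5,-10.5,-10.5,-10.5,-10.5,-10.5,-10.5,-10.5,-10.5,-10.5,-10.5,-10.5],"fingers":[-0.1,-0.1,-0.1,-0.1,-0.1,-0.1,-0.1,-0.1,-0.1,-0.1,-0.1,-0.1]}' 20
python3 -m pendant '{"travel":[[0,0,0],[0,0,0],[0,0,0],[0,0,0],[0,0,0],[0,0,0]],"turn":[0,0,0,0,0,0],"fingers":[-1,-1,-1,-1,-1,-1]}' 20
```

```text
clock: 4.25
position: [422.8, -208.6, 37.7]
orientation: [[0.991, 0.131, -0.002], [0.131, -0.991, 0.001], [-0.001, -0.002, -1.0]]
contact_force: [0.6, -0.3, 1.5]
finger_gap: 42.3
clock: 4.75
position: [423.3, -208.9, 38.6]
orientation: [[0.991, 0.131, -0.001], [0.131, -0.991, 0.001], [-0.0, -0.001, -1.0]]
contact_force: [-0.6, 1.2, 5.5]
finger_gap: 17.7
```

```bash
python3 -m pendant '{"travel":[[0,0,0.02],[0,0,0.05],[0,0,0.09],[0,0,0.13],[0,0,0.17],[0.02,0,0.205],[0.045,0,0.235],[0.07,0,0.255],[0.09,0,0.262],[0.09,0,0.262],[0.09,0,0.262]],"turn":[0,0,0,0,0,0,0,0,0,0,0],"fingers":[-1,-1,-1,-1,-1,-1,-1,-1,-1,-1,-1]}'
python3 look.py w2.png
```

```text
clock: 5.67
position: [513.5, -208.7, 300.1]
orientation: [[0.991, 0.132, -0.002], [0.132, -0.991, 0.001], [-0.001, -0.001, -1.0]]
contact_force: [-0.9, 0.0, -1.3]
finger_gap: 17.6
[ 513.5 -208.7  300.1] camera [ 579. -199.  464.] yaw 7.6
large_jar
large_lid
   (0.91, 'sil', [9.0, 194.0, 10.0, 55.0], [442.0, 157.0])
medium_jar
   (0.64, 'sil', [56.0, 55.0, 111.0, 96.0], [619.0, 31.0])
   (0.89, 'pt', [85.0, 75.0], [611.0, 62.0])
medium_lid
   (0.67, 'sil', [183.0, 207.0, 46.0, 67.0], [455.0, -81.0])
   (0.95, 'pt', [195.0, 205.0], [456.0, -93.0])
small_jar
   (0.72, 'sil', [172.0, 73.0, 78.0, 72.0], [619.0, -78.0])
   (0.91, 'pt', [190.0, 83.0], [619.0, -75.0])
small_lid
   (0.61, 'sil', [281.0, 232.0, 154.0, 132.0], [437.0, -219.0])
   (0.56, 'sil', [70.0, 201.0, 53.0, 57.0], [443.0, 73.0])
   (0.77, 'pt', [76.0, 201.0], [440.0, 76.0])
square_jar
   (0.55, 'sil', [295.0, 100.0, 98.0, 100.0], [607.0, -210.0])
   (0.96, 'pt', [291.0, 110.0], [602.0, -210.0])
square_lid
   (0.92, 'sil', [280.0, 234.0, 154.0, 131.0], [434.0, -219.0])
   (0.57, 'sil', [7.0, 197.0, 12.0, 54.0], [437.0, 160.0])
   (0.57, 'pt', [283.0, 236.0], [427.0, -223.0])
```

View pics/w2.png

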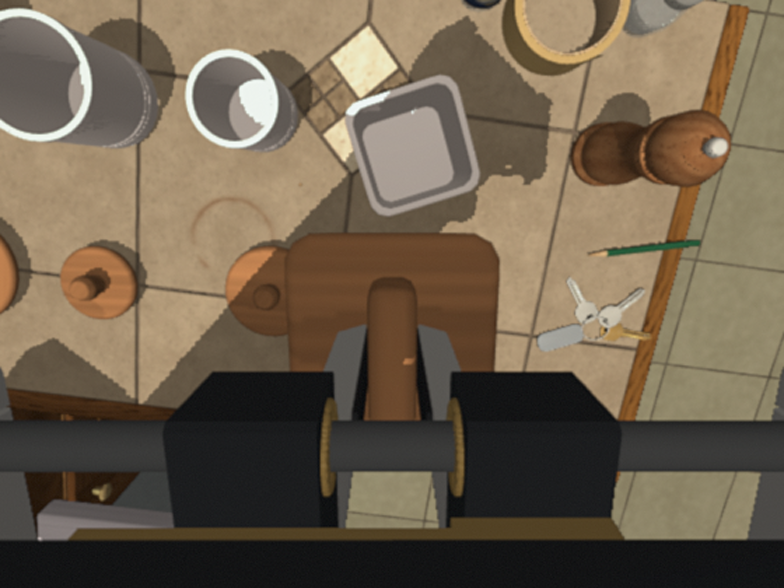

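The square lid is held squarely (bar at column 281). The square jar's rim, at about (295,100), is turned, so I measure its yaw.

```bash
python3 - <<'E'
from yaw import *
st=manip.observe();p=manip.grab_frame("wrist")
R=lambda q:[r for r in manip.silhouettes(p,q) if r["conf"]>.4]
for r in R("square_jar"): print(r["rect"],worldrect(p,r["mask"],112,st))
for uv in((347,103),(465,75),(480,187),(385,215)): print(toplane(p,np.array(uv)/1.4,112,st)[:2].round(1))
# inner mouth floor-adjacent check & held-lid front edge
zt=st["position"][2]-16
for uv in((288,245),(498,245),(393,234),(393,280)): print("lid",toplane(p,np.array(uv)/1.4,zt+(26 if uv[1]==280 else 0),st)[:2].round(1))
save(p,"c2.png",(235,40,355,165),5)
E
```

```text
[295.0, 102.0, 96.8, 100.3] (array([ 602.4, -211.1]), array([84.6, 84.1]), 24.4)
[ 626.1 -161.1]
[ 655.2 -240.9]
[ 581.1 -264.6]
[ 551.6 -197.8]
lid [ 548.5 -162.7]
lid [ 559.1 -243.4]
lid [ 558.  -202.5]
lid [ 545.6 -204.1]
```

View pics/c2.png

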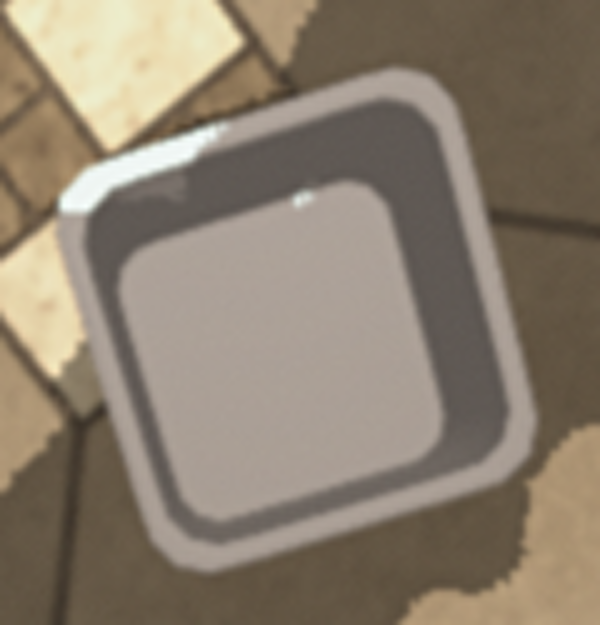

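```bash
python3 -m pendant '{"travel":[[0.03,-0.001,-0.02],[0.06,-0.002,-0.04],[0.0875,-0.003,-0.07],[0.0875,-0.003,-0.1],[0.0875,-0.003,-0.12],[0.0875,-0.003,-0.13],[0.0875,-0.003,-0.135],[0.0875,-0.003,-0.135]],"turn":[6,12,16.8,16.8,16.8,16.8,16.8,16.8],"fingers":[-1,-1,-1,-1,-1,-1,-1,-1]}'
python3 - <<'E'
from h import *
p=manip.grab_frame("scene");save(p,"s1.png",(150,150,400,330),3.2)
E
```

```text
clock: 7.28
position: [600.6, -211.8, 165.2]
orientation: [[0.911, 0.412, -0.001], [0.412, -0.911, 0.001], [-0.001, -0.001, -1.0]]
contact_force: [0.0, -0.2, -1.9]
finger_gap: 18.0
```

View pics/s1.png

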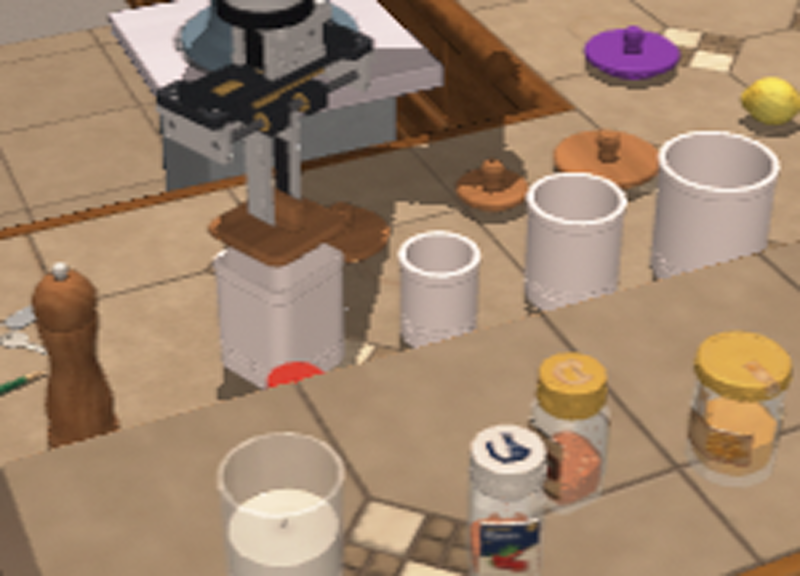

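The lid hovers aligned over the square jar, so I lower it.

```bash
python3 -m pendant '{"travel":[[0.0005,0,-0.006],[0.0005,0,-0.012],[0.0005,0,-0.017],[0.0005,0,-0.021],[0.0005,0,-0.024],[0.0005,0,-0.026],[0.0005,0,-0.027],[0.0005,0,-0.027],[0.0005,0,-0.027]],"turn":[0,0,0,0,0,0,0,0,0],"fingers":[-1,-1,-1,-1,-1,-1,-1,-1,-1]}'
```

```text
clock: 8.08
position: [601.8, -212.3, 139.8]
orientation: [[0.911, 0.412, 0.001], [0.412, -0.911, -0.0], [0.001, 0.001, -1.0]]
contact_force: [-1.1, 0.1, -1.7]
finger_gap: 17.8
```

```bash
python3 -m pendant '{"travel":[[0,0,-0.001],[0,0,-0.002],[0,0,-0.0025],[0,0,-0.0025]],"turn":[0,0,0,0],"fingers":[-1,-1,-1,-1]}'
```

```text
clock: 8.42
position: [602.2, -212.5, 138.6]
orientation: [[0.911, 0.412, 0.001], [0.412, -0.911, -0.001], [0.001, 0.001, -1.0]]
contact_force: [-1.9, 1.4, 3.3]
finger_gap: 17.6
```

Contact came at the predicted seated height. Release, lift, and move back over the medium lid.

```bash
python3 -m pendant '{"travel":[[0,0,0],[0,0,0],[0,0,0],[0,0,0.01],[0,0,0.03],[0,0,0.06],[0,0,0.1],[-0.02,0.02,0.13],[-0.05,0.04,0.14],[-0.08,0.06,0.14],[-0.11,0.08,0.14],[-0.14,0.1,0.14]],"turn":[0,0,0,0,0,0,0,0,-6,-12,-18,-24],"fingers":[-0.1,-0.1,-0.1,-0.1,-0.1,-0.1,-0.1,-0.1,-0.1,-0.1,-0.1,-0.1]}'
python3 -m pendant '{"travel":[[-0.02,0.015,0],[-0.03,0.02,0],[-0.03,0.02,0]],"turn":[0,0,0],"fingers":[-0.1,-0.1,-0.1]}'
cat > m.py <<'E'
from yaw import *
import sys
# usage: m.py lid/jar names : fit circle of mask contour near plane
st=manip.observe();p=manip.grab_frame("wrist")
print("tcp",st["position"].round(1),"yaw",np.degrees(np.arctan2(st["orientation"][1][0],st["orientation"][0][0])).round(1))
Z=dict(large_jar=122,medium_jar=106,small_jar=88,square_jar=112)
for q in sys.argv[1:]:
    for r in manip.silhouettes(p,q)[:3]:
        if r["conf"]<.4: continue
        print(q,round(r["conf"],2),np.round(r["rect"]),*worldrect(p,r["mask"],Z.get(q,19),st))
    for r in manip.pinpoint(p,q)[:2]:
        if r["conf"]>.4: print("  pt",np.round(r["xy"]),toplane(p,r["xy"],0,st)[:2].round(1))
E
python3 m.py medium_lid small_lid square_jar square_lid medium_jar small_jar
python3 -c "
from h import *
save(manip.grab_frame('wrist'),'w3.png',None,1.4)"
```

```text
clock: 9.42
position: [460.9, -111.7, 279.4]
orientation: [[1.0, 0.001, 0.002], [0.001, -1.0, -0.002], [0.002, 0.002, -1.0]]
contact_force: [0.2, -0.2, 0.5]
finger_gap: 42.3
clock: 9.67
position: [429.7, -90.6, 280.3]
orientation: [[1.0, 0.002, 0.004], [0.002, -1.0, -0.003], [0.004, 0.003, -1.0]]
contact_force: [0.6, -0.4, -0.7]
finger_gap: 42.2
tcp [429.7 -90.6 280.3] yaw 0.1
medium_lid 0.57 [283. 160.  73.  73.] [454.9 -95.2] [89.7 90.4] 0.0
medium_lid 0.49 [122.  31. 122.  61.] [604.2  91. ] [ 68.3 139.9] 0.1
medium_lid 0.47 [533.  22.  53.  42.] [ 616.7 -384.6] [45.5 64.9] 0.1
  pt [282. 158.] [457.3 -93.9]
small_lid 0.9 [151. 170.  58.  61.] [442.4  73.1] [73.3 74.7] 31.1
  pt [158. 170.] [441.4  71.4]
square_jar 0.82 [365.  40.  52.  80.] [ 572.8 -163.3] [71.  28.4] 28.1
  pt [379.  38.] [ 603.8 -211.9]
square_lid 0.89 [418.  35. 113.  66.] [ 602.1 -249.2] [ 74.1 133.9] 0.1
  pt [410.  12.] [ 632.7 -247.7]
medium_jar 0.61 [123.  32. 118.  64.] [582.2  54.2] [ 53.5 109.7] 0.1
  pt [149.  31.] [611.1  68.5]
small_jar 0.74 [533.  22.  54.  45.] [ 596.9 -336.9] [38.1 54. ] 0.1
small_jar 0.62 [261.  26.  67.  50.] [592.7 -71.1] [45.3 67.3] 0.1
small_jar 0.5 [151. 172.  58.  58.] [450.6  47.2] [62.3 60.9] 43.2
  pt [264.  25.] [618.2 -71.7]
```

View pics/w3.png

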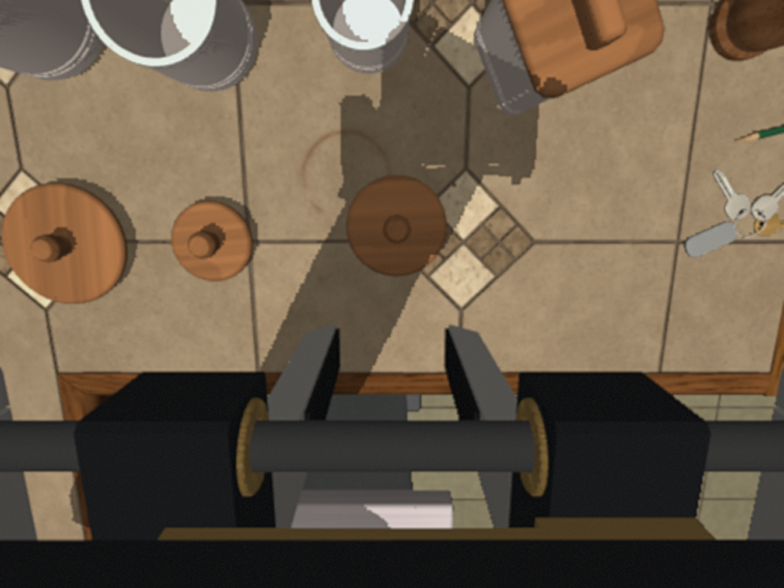

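Square lid is seated (at ~(415,30)). Medium lid at (283,160) measures 90 mm, which matches. Grasp it.

```bash
python3 -m pendant '{"travel":[[0.015,-0.003,-0.03],[0.025,-0.005,-0.065],[0.025,-0.005,-0.1],[0.025,-0.005,-0.14],[0.025,-0.005,-0.175],[0.025,-0.005,-0.205],[0.025,-0.005,-0.225],[0.025,-0.005,-0.237],[0.025,-0.005,-0.241],[0.025,-0.005,-0.241],[0.025,-0.005,-0.241]],"turn":[0,0,0,0,0,0,0,0,0,0,0],"fingers":[-0.1,-0.1,-0.1,-0.1,-0.1,-0.1,-0.1,-0.1,-0.1,-0.1,-0.1]}'
python3 -m pendant '{"travel":[[0,0,0],[0,0,0],[0,0,0],[0,0,0],[0,0,0]],"turn":[0,0,0,0,0],"fingers":[-1,-1,-1,-1,-1]}'
```

```text
clock: 11.28
position: [456.6, -97.0, 39.0]
orientation: [[1.0, 0.001, 0.003], [0.001, -1.0, -0.002], [0.003, 0.002, -1.0]]
contact_force: [-0.7, 0.1, -1.0]
finger_gap: 42.2
clock: 11.7
position: [457.3, -97.3, 40.0]
orientation: [[1.0, 0.001, 0.005], [0.001, -1.0, -0.003], [0.005, 0.003, -1.0]]
contact_force: [-1.6, 1.3, 5.6]
finger_gap: 23.4
```

```bash
python3 -m pendant '{"travel":[[0,0,0.02],[0,0,0.05],[0,0,0.09],[0,0.01,0.13],[0.01,0.03,0.16],[0.02,0.055,0.185],[0.03,0.08,0.21],[0.04,0.11,0.23],[0.05,0.135,0.25],[0.06,0.157,0.26],[0.06,0.157,0.26],[0.06,0.157,0.26]],"turn":[0,0,0,0,0,0,0,0,0,0,0,0],"fingers":[-1,-1,-1,-1,-1,-1,-1,-1,-1,-1,-1,-1]}'
python3 m.py medium_jar small_jar large_jar
python3 -c "
from h import *
save(manip.grab_frame('wrist'),'w4.png',None,1.4)"
```

```text
clock: 12.7
position: [517.3, 60.4, 299.9]
orientation: [[1.0, 0.003, 0.004], [0.003, -1.0, -0.003], [0.004, 0.003, -1.0]]
contact_force: [0.2, -0.5, -1.5]
finger_gap: 23.5
tcp [517.3  60.4 299.9] yaw 0.2
medium_jar 0.81 [274.  97.  84.  88.] [615.1  67.1] [86.2 85.5] -44.7
  pt [273. 104.] [614.7  69.3]
small_jar 0.65 [393.  94.  82.  67.] [620.3 -61.8] [68.5 85.3] 0.2
  pt [378. 100.] [620.  -70.5]
large_jar 0.87 [142.  69. 138. 122.] [627.2 195.4] [128.2 106.8] -41.3
  pt [167.  89.] [634.2 208.7]
```

View pics/w4.png

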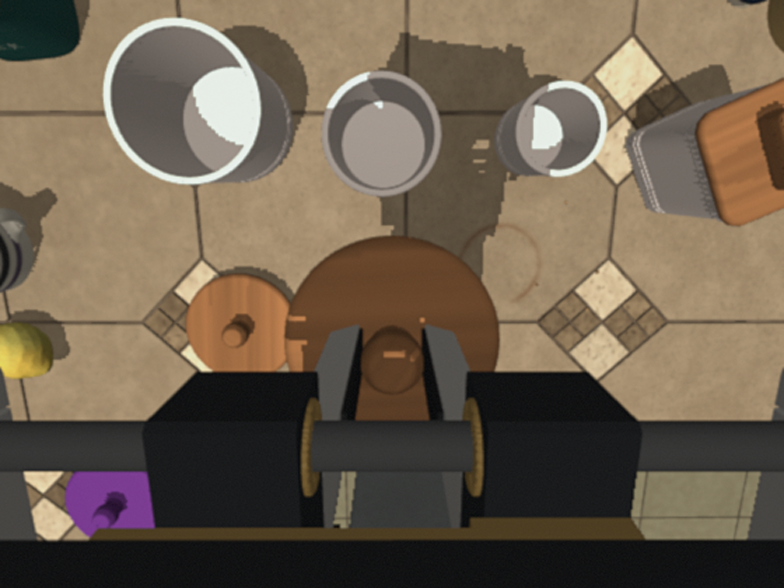

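Held medium lid front edge is at (281,169). The jar rim is a clean circle at (274,97), 86 mm at rim height. Check the lid's offset in the hand.

```bash
cat > held.py <<'E'
from h import *
import sys
# circle fit (known R) to the front arc of the held plate: mask points above row limit
st=manip.observe();p=manip.grab_frame("wrist");R=float(sys.argv[2]);zt=st["position"][2]-18
from scipy.optimize import least_squares
for r in manip.silhouettes(p,sys.argv[1])[:3]:
    c,_=cv2.findContours(r["mask"].astype(np.uint8),0,1);c=max(c,key=len)[:,0]
    if abs(r["rect"][0]-280)>60 or r["conf"]<.3: continue
    P=np.array([toplane(p,x,zt-1,st)[:2] for x in c if x[1]<225])
    f=least_squares(lambda q:np.hypot(*(P-q).T)-R,P.mean(0)-[R/2,0],loss="soft_l1")
    print(round(r["conf"],2),r["rect"],"lid-tcp",(f.x-st["position"][:2]).round(1),"rms",np.sqrt(np.mean(f.fun**2)).round(2))
E
python3 held.py medium_lid 46; python3 held.py large_lid 46
```

```text
0.58 [279.1, 234.4, 154.1, 130.2] lid-tcp [-2.2  1.1] rms 0.57
```

```bash
python3 -m pendant '{"travel":[[0.035,0.002,-0.01],[0.07,0.004,-0.02],[0.1,0.006,-0.04],[0.1,0.006,-0.07],[0.1,0.006,-0.1],[0.1,0.006,-0.12],[0.1,0.006,-0.135],[0.1,0.006,-0.14],[0.1,0.006,-0.14]],"turn":[0,0,0,0,0,0,0,0,0],"fingers":[-1,-1,-1,-1,-1,-1,-1,-1,-1]}'
```

```text
clock: 14.05
position: [616.3, 65.6, 158.3]
orientation: [[1.0, 0.0, 0.001], [0.0, -1.0, -0.003], [0.001, 0.003, -1.0]]
contact_force: [-0.0, -0.1, -1.0]
finger_gap: 23.4
```

```bash
python3 -m pendant '{"travel":[[0.001,0.001,-0.006],[0.001,0.001,-0.012],[0.001,0.001,-0.016],[0.001,0.001,-0.02],[0.001,0.001,-0.022],[0.001,0.001,-0.0235],[0.001,0.001,-0.025],[0.001,0.001,-0.0255],[0.001,0.001,-0.0255]],"turn":[0,0,0,0,0,0,0,0,0],"fingers":[-1,-1,-1,-1,-1,-1,-1,-1,-1]}'
```

```text
clock: 14.8
position: [617.8, 66.6, 134.0]
orientation: [[1.0, 0.0, 0.002], [0.0, -1.0, -0.003], [0.002, 0.003, -1.0]]
contact_force: [-2.5, 0.1, 4.3]
finger_gap: 23.1
```

```bash
python3 -m pendant '{"travel":[[0,0,0],[0,0,0],[0,0,0],[0,0,0.01],[0,0,0.03],[0,0,0.06],[0,0,0.1],[-0.02,0,0.13],[-0.05,0,0.14],[-0.085,0.0,0.14],[-0.12,0.0,0.14],[-0.155,0,0.14]],"turn":[0,0,0,0,0,0,0,0,0,0,0,0],"fingers":[-0.1,-0.1,-0.1,-0.1,-0.1,-0.1,-0.1,-0.1,-0.1,-0.1,-0.1,-0.1]}'
python3 -m pendant '{"travel":[[-0.025,0,0],[-0.04,0.003,0],[-0.04,0.003,0]],"turn":[0,0,0],"fingers":[-0.1,-0.1,-0.1]}'
python3 m.py small_lid large_lid
```

```text
clock: 15.8
position: [461.4, 66.6, 274.8]
orientation: [[1.0, 0.0, 0.004], [0.0, -1.0, -0.003], [0.004, 0.003, -1.0]]
contact_force: [-0.0, 0.8, 0.3]
finger_gap: 42.2
clock: 16.05
position: [419.7, 70.0, 275.6]
orientation: [[1.0, 0.001, 0.005], [0.001, -1.0, -0.003], [0.005, 0.003, -1.0]]
contact_force: [0.7, -0.7, 0.1]
finger_gap: 42.3
tcp [419.7  70.  275.6] yaw 0.1
small_lid 0.74 [278. 164.  60.  63.] [441.9  75. ] [72.3 74.1] 37.4
  pt [274. 162.] [443.3  77.9]
large_lid 0.79 [ 58. 306.  53.  72.] [278.  375.3] [30.8 79.3] 36.2
large_lid 0.62 [168. 166.  84.  87.] [439.  209.1] [110.9 109.3] -0.0
  pt [176. 169.] [434.5 207.3]
```

```bash
python3 -m pendant '{"travel":[[0.015,0.003,-0.03],[0.022,0.004,-0.065],[0.022,0.004,-0.1],[0.022,0.004,-0.14],[0.022,0.004,-0.175],[0.022,0.004,-0.203],[0.022,0.004,-0.222],[0.022,0.004,-0.233],[0.022,0.004,-0.237],[0.022,0.004,-0.237],[0.022,0.004,-0.237]],"turn":[0,0,0,0,0,0,0,0,0,0,0],"fingers":[-0.1,-0.1,-0.1,-0.1,-0.1,-0.1,-0.1,-0.1,-0.1,-0.1,-0.1]}'
python3 -m pendant '{"travel":[[0,0,0],[0,0,0],[0,0,0],[0,0,0],[0,0,0]],"turn":[0,0,0,0,0],"fingers":[-1,-1,-1,-1,-1]}'
python3 -m pendant '{"travel":[[0,0,0.02],[0,0,0.05],[0,-0.0,0.09],[0,-0.01,0.13],[0.01,-0.03,0.16],[0.02,-0.055,0.185],[0.035,-0.08,0.21],[0.05,-0.11,0.23],[0.06,-0.135,0.25],[0.075,-0.147,0.26],[0.075,-0.147,0.26],[0.075,-0.147,0.26]],"turn":[0,0,0,0,0,0,0,0,0,0,0,0],"fingers":[-1,-1,-1,-1,-1,-1,-1,-1,-1,-1,-1,-1]}'
python3 m.py small_jar medium_jar;python3 held.py small_lid 37; python3 held.py medium_lid 37;python3 -c "
from h import *
save(manip.grab_frame('wrist'),'w5.png',None,1.4)"
```

```text
clock: 17.22
position: [445.1, 73.3, 38.4]
orientation: [[1.0, 0.0, 0.004], [0.0, -1.0, -0.003], [0.004, 0.003, -1.0]]
contact_force: [-0.1, 0.1, 0.5]
finger_gap: 42.5
clock: 17.63
position: [445.9, 73.2, 39.2]
orientation: [[1.0, 0.0, 0.006], [0.0, -1.0, -0.003], [0.006, 0.003, -1.0]]
contact_force: [-0.5, -0.2, 4.5]
finger_gap: 23.6
clock: 18.63
position: [520.8, -74.0, 299.0]
orientation: [[1.0, -0.001, 0.005], [-0.001, -1.0, -0.003], [0.005, 0.003, -1.0]]
contact_force: [0.4, 0.0, -1.4]
finger_gap: 23.9
tcp [520.8 -74.  299. ] yaw -0.0
small_jar 0.95 [278.  97.  61.  67.] [620.6 -70.6] [69.  69.2] -13.7
  pt [279. 102.] [620.8 -73.1]
medium_jar 0.85 [186. 107.  36.  69.] [604.9  21.1] [34.7 70.9] -12.8
  pt [175. 109.] [612.8  65. ]
0.76 [277.5, 245.1, 124.0, 115.0] lid-tcp [-3.8  1.1] rms 0.35
```

View pics/w5.png

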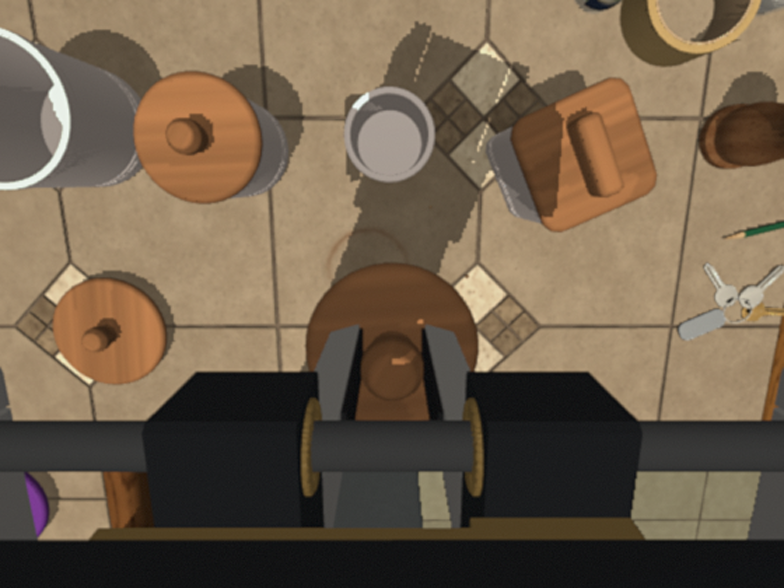

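Medium and square lids look seated at (142,97) and (417,110). Now to the small jar.

```bash
python3 -m pendant '{"travel":[[0.035,0.001,-0.01],[0.07,0.002,-0.02],[0.103,0.0025,-0.04],[0.1035,0.0025,-0.075],[0.1035,0.0025,-0.105],[0.1035,0.0025,-0.13],[0.1035,0.0025,-0.15],[0.1035,0.0025,-0.158],[0.1035,0.0025,-0.158]],"turn":[0,0,0,0,0,0,0,0,0],"fingers":[-1,-1,-1,-1,-1,-1,-1,-1,-1]}'
```

```text
clock: 19.88
position: [622.7, -70.4, 138.5]
orientation: [[1.0, 0.001, 0.001], [0.001, -1.0, -0.002], [0.001, 0.002, -1.0]]
contact_force: [-0.2, -0.0, -0.7]
finger_gap: 23.5
```

```bash
python3 -m pendant '{"travel":[[0.001,-0.001,-0.006],[0.001,-0.001,-0.012],[0.001,-0.001,-0.016],[0.001,-0.001,-0.019],[0.001,-0.001,-0.021],[0.001,-0.001,-0.0225],[0.001,-0.001,-0.024],[0.001,-0.001,-0.0245],[0.001,-0.001,-0.0245]],"turn":[0,0,0,0,0,0,0,0,0],"fingers":[-1,-1,-1,-1,-1,-1,-1,-1,-1]}'
```

```text
clock: 20.63
position: [624.1, -71.5, 115.2]
orientation: [[1.0, 0.001, 0.002], [0.001, -1.0, -0.002], [0.002, 0.002, -1.0]]
contact_force: [-2.2, 0.2, 4.5]
finger_gap: 23.6
```

```bash
python3 -m pendant '{"travel":[[0,0,0],[0,0,0],[0,0,0],[0,0,0.01],[0,0,0.03],[0,0,0.06],[0,0,0.1],[-0.015,0.01,0.135],[-0.03,0.03,0.16],[-0.05,0.06,0.16],[-0.07,0.09,0.16],[-0.09,0.12,0.16]],"turn":[0,0,0,0,0,0,0,0,0,0,0,0],"fingers":[-0.1,-0.1,-0.1,-0.1,-0.1,-0.1,-0.1,-0.1,-0.1,-0.1,-0.1,-0.1]}'
python3 -m pendant '{"travel":[[-0.02,0.03,0],[-0.04,0.06,0],[-0.065,0.09,0],[-0.09,0.12,0],[-0.116,0.15,0],[-0.116,0.15,0]],"turn":[0,0,0,0,0,0],"fingers":[-0.1,-0.1,-0.1,-0.1,-0.1,-0.1]}'
python3 m.py large_lid
```

```text
clock: 21.63
position: [533.4, 49.4, 276.7]
orientation: [[1.0, -0.0, 0.004], [-0.0, -1.0, -0.002], [0.004, 0.002, -1.0]]
contact_force: [0.1, 1.0, -1.0]
finger_gap: 42.5
clock: 22.13
position: [413.9, 203.1, 277.5]
orientation: [[1.0, 0.006, 0.004], [0.006, -1.0, -0.0], [0.004, 0.0, -1.0]]
contact_force: [-0.0, 0.7, 0.3]
finger_gap: 42.4
tcp [413.9 203.1 277.5] yaw 0.4
large_lid 0.71 [276. 160.  83.  88.] [439.6 209.8] [110.4 108.9] 44.2
  pt [278. 161.] [438.3 205.8]
```

```bash
python3 -m pendant '{"travel":[[0.015,0.003,-0.03],[0.024,0.005,-0.065],[0.024,0.005,-0.1],[0.024,0.005,-0.14],[0.024,0.005,-0.175],[0.024,0.005,-0.203],[0.024,0.005,-0.222],[0.024,0.005,-0.234],[0.024,0.005,-0.2385],[0.024,0.005,-0.2385],[0.024,0.005,-0.2385]],"turn":[0,0,0,0,0,0,0,0,0,0,0],"fingers":[-0.1,-0.1,-0.1,-0.1,-0.1,-0.1,-0.1,-0.1,-0.1,-0.1,-0.1]}'
python3 -m pendant '{"travel":[[0,0,0],[0,0,0],[0,0,0],[0,0,0],[0,0,0]],"turn":[0,0,0,0,0],"fingers":[-1,-1,-1,-1,-1]}'
python3 -m pendant '{"travel":[[0,0,0.02],[0,0,0.05],[0,0,0.09],[0,0,0.13],[0.01,0,0.16],[0.02,0,0.19],[0.04,0,0.22],[0.06,0,0.25],[0.08,0,0.27],[0.09,0,0.28],[0.09,0,0.28],[0.09,0,0.28]],"turn":[0,0,0,0,0,0,0,0,0,0,0,0],"fingers":[-1,-1,-1,-1,-1,-1,-1,-1,-1,-1,-1,-1]}'
python3 m.py large_jar;python3 held.py large_lid 56; python3 -c "
from h import *
save(manip.grab_frame('wrist'),'w6.png',None,1.4)"
```

```text
clock: 23.2
position: [442.7, 203.9, 39.4]
orientation: [[1.0, -0.001, 0.006], [-0.001, -1.0, -0.002], [0.006, 0.002, -1.0]]
contact_force: [0.1, 0.2, -0.9]
finger_gap: 42.3
clock: 23.62
position: [443.7, 204.2, 40.6]
orientation: [[1.0, -0.001, 0.009], [-0.001, -1.0, -0.001], [0.009, 0.001, -1.0]]
contact_force: [-0.1, 0.7, 5.8]
finger_gap: 23.6
clock: 24.62
position: [533.3, 204.0, 319.7]
orientation: [[1.0, -0.001, 0.007], [-0.001, -1.0, -0.002], [0.007, 0.002, -1.0]]
contact_force: [-0.1, -0.3, -2.3]
finger_gap: 23.4
tcp [533.3 204.  319.7] yaw -0.0
  pt [277. 102.] [635.5 207.6]
0.72 [282.0, 229.2, 181.2, 143.5] lid-tcp [-6.   1.3] rms 0.77
```

View pics/w6.png

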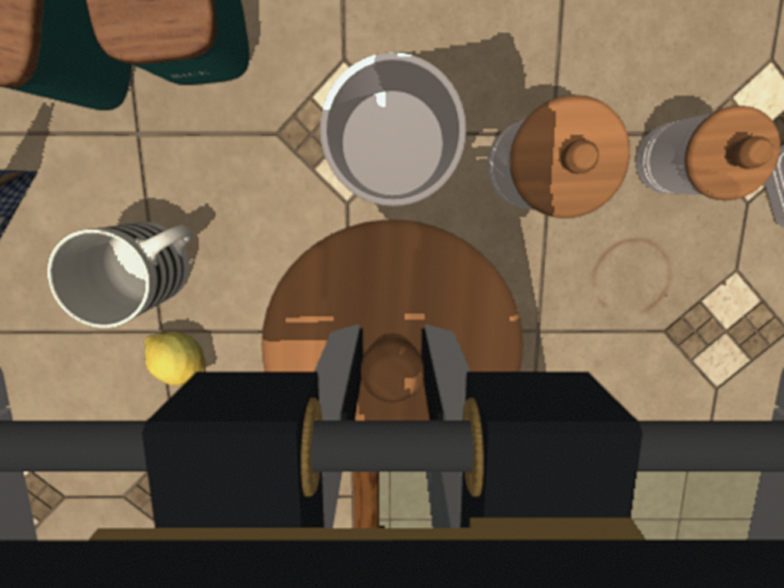

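Rim of the large jar: columns 229–333, rows 38–146, so its centre is at (281,92). Measure it.

```bash
python3 - <<'E'
from yaw import *
st=manip.observe();p=manip.grab_frame("wrist")
for uv in((321,129),(466,129),(393.5,53),(393.5,205),(393.5,129)): print(toplane(p,np.array(uv)/1.4,122,st)[:2].round(1))
for q in("large_jar","medium_jar"):
    for r in manip.silhouettes(p,q):
        if r["conf"]>.2: print(q,r["conf"],r["rect"],*worldrect(p,r["mask"],122,st))
E
python3 held.py large_lid 56
```

```text
[635.6 256.7]
[635.6 149.8]
[687.1 203.3]
[580.4 203.3]
[635.6 203.3]
large_jar 0.75 [279.9, 91.1, 103.8, 112.8] [633.9 204.5] [107.7 106.1] -0.0
medium_jar 0.96 [361.5, 115.2, 26.0, 59.5] [608.8 119.5] [61.6 26.7] 6.6
0.7 [280.1, 226.9, 179.9, 144.7] lid-tcp [-6.1  1.1] rms 0.84
```

```bash
python3 -m pendant '{"travel":[[0.035,0,-0.01],[0.07,0,-0.02],[0.105,0,-0.03],[0.106,0,-0.06],[0.106,0,-0.09],[0.106,0,-0.115],[0.106,0,-0.135],[0.106,0,-0.144],[0.106,0,-0.144]],"turn":[0,0,0,0,0,0,0,0,0],"fingers":[-1,-1,-1,-1,-1,-1,-1,-1,-1]}'
```

```text
clock: 25.92
position: [638.0, 204.0, 173.5]
orientation: [[1.0, -0.0, 0.003], [-0.0, -1.0, -0.002], [0.003, 0.002, -1.0]]
contact_force: [-0.5, -0.1, -2.3]
finger_gap: 23.4
```

```bash
python3 -m pendant '{"travel":[[0.001,0,-0.006],[0.001,0,-0.011],[0.001,0,-0.015],[0.001,0,-0.018],[0.001,0,-0.02],[0.001,0,-0.0215],[0.001,0,-0.023],[0.001,0,-0.024],[0.001,0,-0.024]],"turn":[0,0,0,0,0,0,0,0,0],"fingers":[-1,-1,-1,-1,-1,-1,-1,-1,-1]}'
```

```text
clock: 26.67
position: [639.3, 204.0, 150.6]
orientation: [[1.0, -0.0, 0.004], [-0.0, -1.0, -0.002], [0.004, 0.002, -1.0]]
contact_force: [-2.8, -0.8, 3.6]
finger_gap: 23.3
```

Contact at the predicted height. Release, lift away, and look from above at all four.

```bash
python3 -m pendant '{"travel":[[0,0,0],[0,0,0],[0,0,0],[0,0,0.01],[0,0,0.03],[0,0,0.06],[0,0,0.1],[-0.02,-0.02,0.13],[-0.04,-0.05,0.15],[-0.06,-0.08,0.17],[-0.08,-0.11,0.19],[-0.1,-0.14,0.21]],"turn":[0,0,0,0,0,0,0,0,0,0,0,0],"fingers":[-0.1,-0.1,-0.1,-0.1,-0.1,-0.1,-0.1,-0.1,-0.1,-0.1,-0.1,-0.1]}'
python3 -m pendant '{"travel":[[-0.02,-0.02,0.02],[-0.04,-0.05,0.04],[-0.05,-0.075,0.06],[-0.05,-0.075,0.07],[-0.05,-0.075,0.07]],"turn":[0,0,0,0,0],"fingers":[-0.1,-0.1,-0.1,-0.1,-0.1]}'
python3 - <<'E'
from yaw import *
st=manip.observe();p=manip.grab_frame("wrist");print(st["clock"])
ref=dict(large=(634,204,131),medium=(615.1,67.1,115),small=(620.6,-70.6,97),square=(602.4,-211.1,121))
for k,(x,y,z) in ref.items():
    for r in manip.silhouettes(p,k+"_lid")[:3]:
        w=worldrect(p,r["mask"],z-2,st)
        if np.hypot(*(np.array(w[0])-(x,y)))<40: print(k,round(r["conf"],2),*w,"jar",x,y)
a=p["img"][:260]
b=manip.grab_frame("scene");c=cv2.resize(b["img"][150:300,150:430],(560,300))
cv2.imwrite("pics/f.png",cv2.resize(np.vstack([a,c])[:,:,::-1],None,fx=1.07,fy=1.07))
E
```

```text
clock: 27.67
position: [538.1, 63.0, 362.4]
orientation: [[1.0, 0.0, 0.005], [0.0, -1.0, -0.002], [0.005, 0.002, -1.0]]
contact_force: [0.2, -0.1, 0.6]
finger_gap: 42.2
clock: 28.08
position: [488.5, -12.9, 436.3]
orientation: [[1.0, -0.002, 0.012], [-0.002, -1.0, -0.004], [0.012, 0.004, -1.0]]
contact_force: [0.1, 0.2, -0.1]
finger_gap: 42.5
28.0833
large 0.74 [633.  203.4] [110.9 109.8] 39.9 jar 634 204
medium 0.88 [615.3  66.8] [90.  88.9] 24.8 jar 615.1 67.1
small 0.98 [619.4 -70.3] [72.1 72.1] -0.1 jar 620.6 -70.6
square 0.78 [ 602.1 -209.3] [89.1 89.3] 24.2 jar 602.4 -211.1
```

View pics/f.png

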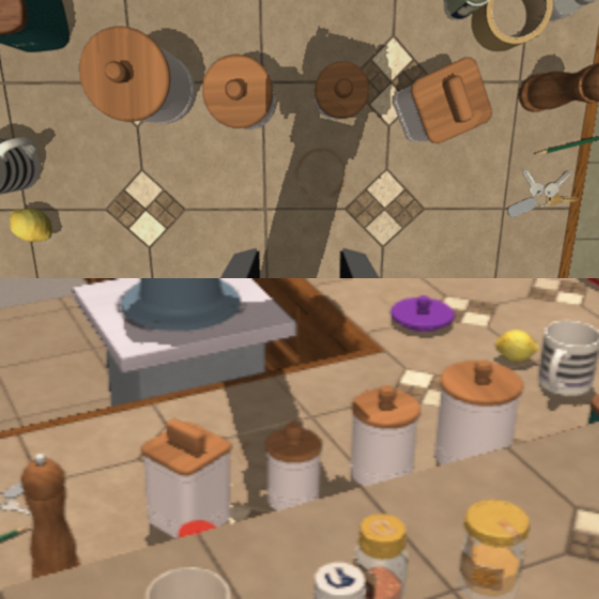

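All four lids sit flat and centred within about 2 mm. Handing in.

```bash
python3 -m pendant '{"travel":[[0,0,0],[0,0,0]],"turn":[0,0],"fingers":[-0.1,-0.1]}'; python3 -c "
from plant import manip
print(manip.hand_in())"
```

```text
clock: 28.55
position: [488.0, -10.5, 429.7]
orientation: [[1.0, 0.003, 0.001], [0.003, -1.0, -0.001], [0.001, 0.001, -1.0]]
contact_force: [0.8, 0.2, 0.2]
finger_gap: 42.1
the job is handed in; nothing more can be done
None
```

I closed all four jars with their own oak lids and handed the job in at about 28.6 s. The hand-in reports no verdict.

- **Seating:** each lid touched down within about 0.1 mm of the height worked out beforehand, with 3–5 N on the wrist.
- **Final look:** lid centres in the wrist image were within about 2 mm of the jar centres measured before placing. The jars were not measured again afterwards. In the wrist and scene pictures every lid lies flat and the jars stand upright.
- **Bystanders:** I never went near the mug, the pepper mill or the purple look-alike lid. All three are upright in the final picture, but I did not measure their positions.
- **Disagreements:** two estimates of where the square lid sat in the hand differed by about 3 mm, and for the large lid by about 2 mm. I used values in between (nearer the lower one for the square lid), and both went in without trouble. One wrist picture missed the large jar, so I measured it again from a second one.

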